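# Hang the yellow pen holder on the headed stud

### The job

Hang the yellow pen holder on the red-headed stud of the metal post: slip the wide part of its keyhole over the stud's head, then slide it straight down until the narrow slot is fully seated on the shank behind the head, and let go so that it hangs there upright. Leave the blue holder standing where it is.

Things in the scene. Friction and masses are not known exactly. Their poses are not given: they have to be found in the camera images.
- yellow_holder: YELLOW pen holder, to be hung (mm): upright plate 90 wide (y), 6 thick (x -3 to 3), 126 tall, tray 30 high on its front (x -59 to -3). Stands upright, 220 g. Origin: centre of the plate's underside. z up; +x points out of the flat back, away from the robot within 0.35 rad. On top is a grip block 36 wide (y), x -21 to 3, z 116 to 155. It may stand left or right of the blue one.
- yellow_slot (a point): Where the shank sits when the yellow holder hangs: in the keyhole, mid thickness, 97.5 mm above the holder's origin, same axes. Keyhole through the plate (mm): round entry hole 46 dia, centred 37.5 below this point; above it a funnel narrows into an upright slot 15 wide whose rounded upper end is 5 above this point.
- blue_holder: BLUE pen holder, same shape, size, keyhole and origin as the yellow one; bystander, to be left standing where it is.
- stud (a point): Headed stud on a fixed upright panel (mm: 100 wide, top 168 above the desk, base plate 10 high, 45 out in front). Point on its axis 150 above the desk, midway between panel and head: the hung holder's slot point belongs here. x points into the panel (away from the robot within 0.3 rad), z up. Shank 10 dia along x; panel face at x 8.5; red head 26 dia, x -14.5 to -8.5.
Mind the look-alikes: they are no part of the job. There is more than one size of the yellow_holder; the job needs the larger.

How it is judged:
At the end, for the whole second after the job is handed in: The yellow holder hangs at rest on the stud, the shank in the slot: its slot point within 10 mm of the stud point in height and along the stud, 12 mm sideways, upright within 0.2 rad. The blue holder stands upright within 30 mm of where it was (x of yellow_slot in the frame of stud between -0.01 and 0.01 m and y of yellow_slot in the frame of stud between -0.012 and 0.012 m and z of yellow_slot in the frame of stud between -0.01 and 0.01 m and angle between yellow_holder's own z axis and vertical below 0.2 rad and linear speed of yellow_holder below 0.02 m/s and angle between blue_holder's own z axis and vertical below 0.15 rad and distance of blue_holder from where it was at the start of the episode below 0.03 m); the robot touches nothing.
It fails at once if the blue holder is knocked over or shifted by more than 50 mm (distance of blue_holder from where it was at the start of the episode above 0.05 m or angle between blue_holder's own z axis and vertical above 0.5 rad).
It also fails if it takes over 38 s, if anything falls off the work surface, if the arm or the gripper's body presses on something with over 40 N, if the wrist force passes 120 N, or if a joint passes its speed limit or range.

### The arm

A 6-joint arm with a two-finger parallel gripper is mounted at the origin on a cart in front of the work surface, level with it; the furniture and walls round the work are solid. World frame = base frame: x ahead of the robot, y to its left, z up, the work surface at z = 0. Lengths are in m, angles in rad, forces in N, time in s.
With the tool pointing down it reaches from about 0.3 to 0.875 m from the base axis. Payload 4.2 kg.
Tool frame: the origin (TCP) lies on the mounting face of the last link; the fingertips stand 173 mm ahead of it and the grasp point (between the pads) lies 155 mm ahead of it (grasp_offset is the distance from the TCP to the grasp point, in m); z points along the fingers, y is the line along which they close (so a half turn about z gives the same grasp; the last joint's range is limited). The gripper opens to 85 mm and grips with 20 to 120 N. Pads are 22 mm wide; open, the fingers measure 114 mm over their backs; the gripper's body (76 mm by 85 mm) begins 54 mm behind the grasp point. The pads swing forward as they close: fully open they stand 13 mm farther back than shut.
Start: joints at [1.126, 0.32, 1.565, -0, 1.257, -0.02], TCP at [0.237, 0.524, 0.405] pointing down, gripper open.
Joint ranges: [-3.11, 3.11], [-0.84, 2.01], [0.21, 2.61], [-1.34, 4.49], [0.05, 2.63], [-2.56, 2.56]. Speed limits (rad/s): [2.57, 2.57, 3.14, 3.14, 3.14, 3.14].

### API

Orientations are given as a 3x3 rotation matrix whose columns are the frame's x, y, z axes.
In Python, from workcell import * gives the robot as it stands.
- The arm moves only by the shell command python3 -m handwheel 'ROWS' [OPENING]. ROWS is JSON, a list that holds one entry, the list of rows, each a list of 4 numbers: the shift along the tool's x, y, z in mm, then the turn about the tool's z in rad. In form: [[[dx, dy, dz, spin], ...]]. A call has 1 to 20 rows; each row shifts and turns the commanded pose from where the row before left it, along the tool's axes as they then stand; what a row does not reach is not made up. A row lasts 1/8 s, in which the tool goes at most 62.5 mm and 10.7 degrees, less where a joint would pass 70% of its speed; a pose out of reach is approached as far as the arm can. A call is refused whole if a number of a shift passes 62.5 or a number of a turn 0.188, either way. A call with a gripper value outside its range is refused whole. OPENING is the opening, from 0 (shut) to 1 (fully open), set as the call begins (- or left out, the last holds). The fingers move at their own pace and stop on an object; the grip force is fixed at half the most. Time passes only in rows, so rows that do not move let the fingers close. It gives the time, the measured TCP pose, the force, the opening and the grip force at its end, in the units of the state.
- get_obs(): the state, without advancing time (a new reading comes with each control period).
- camera(name): name is "scene" or "side" or "wrist"; returns (picture, depth): 420x560x3 uint8, red, green, blue; 420x560 float32, m along the optical axis (not along the pixel's ray), 0 where there is no reading.
- camera_params(name): a dict with "vfov" (degrees; the focal length in pixels is half the picture's height over the tangent of half this angle, whatever the lens; pixels are square), "cx", "cy" (the principal point, pixels), "distortion" ([k1, k2, p1, p2, k3] as OpenCV has them; the pictures are not rectified), "camera_from_world" (4x4, takes a point from world to camera coordinates). Camera axes: x right, y down, z forward; pixel columns grow to the right and rows downward; lengths in m; the calibration is good to about 2 mm. A picture is of the moment at which its call begins: read the wrist's pose just before it. camera_params takes no time and is no camera call; for the wrist camera it gives the pose at the moment of the call.
- sign_off(): hands the job in; it is judged then, once.
The state is a dict: "t": time; "joint_pos": joint angles; "qd": joint speeds; "effort": joint torques, N m; "position": TCP position; "tcp_rot": TCP orientation; "force": force on the tool from outside, world axes, zero at the start; "moment": the same for the moment, N m; "finger_gap": finger opening in m; "grasp_force": force on a finger pad.
Only numpy, scipy, OpenCV 4.12 (cv2) and the standard library are available. Lean on these libraries where they do the work, as an engineer would, in place of code of your own. Each camera call takes 0.05 s, during which the arm holds its last target. There are 200 camera calls.

## Working session

There is one attempt and no reset: what is moved stays moved. The work goes in short steps, Python scripts to look and compute and a shell command to move; the robot and the scene stay as the last step left them, time stands still between calls to the robot, and variables do not carry over. Pictures are saved under pics/ and viewed, at most 10 in all, crops included, and the job is handed in when it is done.

```bash
mkdir -p pics; python3 - <<'E'
from workcell import *
import cv2,numpy as np
o=get_obs();print(o['t'],o['position'],o['tcp_rot'],o['finger_gap'])
for n in ("scene","side"):
    r,d=camera(n);p=camera_params(n);print(n,p)
    cv2.imwrite(f"pics/{n}0.png",cv2.cvtColor(r,cv2.COLOR_RGB2BGR));np.savez(f"{n}0.npz",r=r,d=d)
E
```

```text
0.0 [0.23690671 0.52373276 0.40388973] [[-9.11113674e-01  4.12154413e-01 -7.83621172e-04]
 [ 4.12155153e-01  9.11112286e-01 -1.59097953e-03]
 [ 5.82376442e-05 -1.77253671e-03 -9.99998427e-01]] 0.08540485874156055
scene {'vfov': 49.957596463733836, 'cx': 283.70281732975906, 'cy': 211.5037782070139, 'distortion': array([-0.10518764,  0.        ,  0.        ,  0.        ,  0.        ]), 'camera_from_world': array([[ 0.73483137, -0.67791816, -0.02120891, -0.38541918],
       [-0.46826859, -0.48446336, -0.73893151,  0.362066  ],
       [ 0.49066015,  0.55292153, -0.67344666,  0.63724853],
       [ 0.        ,  0.        ,  0.        ,  1.        ]])}
side {'vfov': 48.33235905832355, 'cx': 277.4189728056599, 'cy': 210.72761070108555, 'distortion': array([-0.05902871,  0.        ,  0.        ,  0.        ,  0.        ]), 'camera_from_world': array([[ 0.99496717,  0.10019476,  0.00116147, -0.56096507],
       [ 0.0460653 , -0.44708841, -0.89330283,  0.08169222],
       [-0.08898498,  0.88886049, -0.44945379,  0.94102951],
       [ 0.        ,  0.        ,  0.        ,  1.        ]])}
```

View pics/scene0.png

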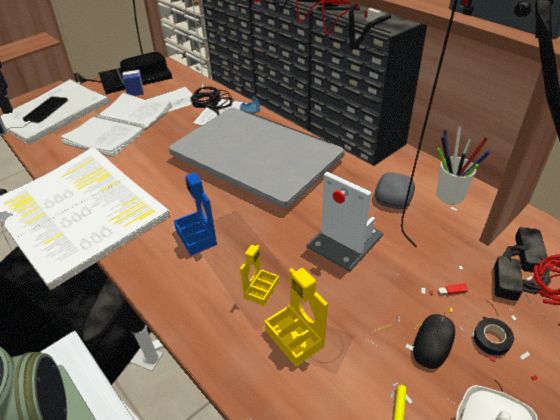

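View pics/side0.png

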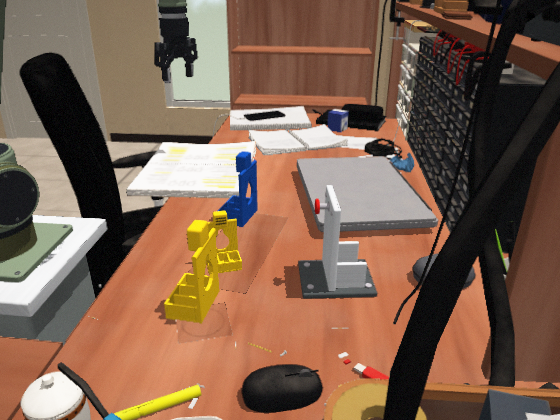

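The scene view shows the large yellow holder at about (300,315), the small yellow one at (258,275), the blue one at (198,215) and the red stud head at (339,197). In the side view the large yellow one is at about (195,270) and the head at (318,206).

```bash
cat > h.py <<'E'
import cv2,numpy as np
def cloud(d,p,m):
    h=d.shape[0];f=h/2/np.tan(np.radians(p['vfov'])/2)
    v,u=np.nonzero(m&(d>0));K=np.array([[f,0,p['cx']],[0,f,p['cy']],[0,0,1]])
    n=cv2.undistortPoints(np.stack([u,v],1).astype(np.float64)[:,None],K,p['distortion'])[:,0]
    z=d[v,u][:,None];P=np.hstack([n*z,z]);T=np.array(p['camera_from_world'])
    return (P-T[:3,3])@T[:3,:3],u,v
def masks(r):
    H=cv2.cvtColor(r,cv2.COLOR_RGB2HSV).astype(int);h,s,v=H[...,0],H[...,1],H[...,2]
    return dict(yellow=(h>22)&(h<33)&(s>170)&(v>60),blue=(h>105)&(h<125)&(s>150)&(v>40),red=((h<4)|(h>176))&(s>190)&(v>90),
      grey=(s<40)&(v>90))
def yaw(P): # plan-view rectangle
    return cv2.minAreaRect((P[:,:2]*1000).astype(np.float32))
E
python3 - <<'E'
from h import *
from workcell import camera_params
for n in ("scene","side"):
    z=np.load(n+"0.npz");p=camera_params(n);M=masks(z['r'])
    for c in ("yellow","blue","red"):
        k,L,S,C=cv2.connectedComponentsWithStats(M[c].astype(np.uint8))
        for i in range(1,k):
            if S[i,4]<60: continue
            P,u,v=cloud(z['d'],p,L==i)
            if len(P)<50: continue
            if P[:,0].max()>1.1 or P[:,2].max()<.04: continue
            print(n,c,C[i].round(),S[i,4],'med',np.median(P,0).round(3),'lo',np.percentile(P,1,0).round(3),'hi',np.percentile(P,99,0).round(3))
            if c!='red':
                top=P[:,2].max()
                for a,b in((top-.012,top+.01),(.04,.11),(.002,.035)):
                    Q=P[(P[:,2]>a)&(P[:,2]<b)]
                    if len(Q)>10: print('   z',round(a,3),len(Q),[np.round(x,1) for x in yaw(Q)],'top',round(top,3))
    # panel
    P,u,v=cloud(z['d'],p,M['grey'])
    Q=P[(P[:,0]>.5)&(P[:,0]<.9)&(P[:,2]>.03)&(P[:,2]<.18)]
    R=Q[abs(Q[:,1]-0)<.6]
    print(n,'grey n',len(R),np.percentile(R,[5,50,95],axis=0).round(3).tolist() if len(R) else '')
E
```

```text
scene yellow [257. 278.] 1251 med [ 0.453 -0.     0.019] lo [ 0.423 -0.037  0.   ] hi [0.492 0.02  0.108]
   z 0.098 134 [array([454.4,   4.2]), array([25.4, 16.9]), np.float64(23.0)] top 0.11
   z 0.04 379 [array([454.1,   4. ]), array([62.7, 17.2]), np.float64(20.8)] top 0.11
   z 0.002 780 [array([459. ,  -7.7]), array([65.7, 44.5]), np.float64(21.1)] top 0.11
scene yellow [299. 320.] 3398 med [ 0.445 -0.137  0.028] lo [ 0.398 -0.174  0.001] hi [ 0.463 -0.082  0.155]
   z 0.145 356 [array([ 450.6, -129.1]), array([36.2, 25.1]), np.float64(84.4)] top 0.157
   z 0.04 522 [array([ 459.1, -130.5]), array([88.8,  6.9]), np.float64(84.0)] top 0.157
   z 0.002 1960 [array([ 430.3, -126.5]), array([92.5, 60.8]), np.float64(85.2)] top 0.157
scene blue [196. 220.] 1629 med [0.46  0.185 0.026] lo [0.412 0.15  0.003] hi [0.483 0.245 0.155]
   z 0.144 168 [array([466.9, 193.7]), array([37.3, 23.4]), np.float64(73.8)] top 0.156
   z 0.04 197 [array([475.7, 190.5]), array([88. ,  7.2]), np.float64(76.1)] top 0.156
   z 0.002 1044 [array([447.4, 198.6]), array([93. , 58.6]), np.float64(78.5)] top
[... 1077 characters left out ...]
array([673.2, 884.1]), array([16. , 46.7]), np.float64(65.7)] top 0.068
   z 0.002 78 [array([676.1, 886.1]), array([14.2, 50.5]), np.float64(56.7)] top 0.068
side blue [243. 191.] 1405 med [0.474 0.182 0.058] lo [0.423 0.147 0.005] hi [0.49  0.244 0.157]
   z 0.147 104 [array([471.1, 190.5]), array([33.1, 22.7]), np.float64(74.5)] top 0.159
   z 0.04 412 [array([477.9, 189.5]), array([90.6,  9.7]), np.float64(77.3)] top 0.159
   z 0.002 556 [array([452.5, 196.1]), array([93.1, 61.9]), np.float64(78.2)] top 0.159
side red [466.  54.] 124 med [0.926 0.281 0.366] lo [0.908 0.25  0.302] hi [0.945 0.35  0.377]
side grey n 8604 [[0.614, -0.082, 0.037], [0.71, 0.229, 0.039], [0.848, 0.476, 0.145]]
```

```bash
python3 - <<'E'
from h import *
from workcell import camera_params
z=np.load("scene0.npz");p=camera_params("scene")
H=cv2.cvtColor(z['r'],cv2.COLOR_RGB2HSV)
for n in("scene","side"):
    z=np.load(n+"0.npz");p=camera_params(n)
    P,u,v=cloud(z['d'],p,z['d']>0)
    b=(P[:,0]>.6)&(P[:,0]<.72)&(abs(P[:,1]+.04)<.075)
    Q=P[b&(P[:,2]>.03)&(P[:,2]<.14)];
    t=P[b&(P[:,2]>.164)];print(n,'top',len(t),yaw(t) if len(t)>5 else '',t[:,2].max() if len(t) else '')
    # robust plane x=a+b*y
    m=Q[:,0]<.67
    for _ in range(8):
        c=np.polyfit(Q[m,1],Q[m,0],1);m=abs(Q[:,0]-np.polyval(c,Q[:,1]))<.004
    print('face',c,m.sum(),'yaw',-np.arctan(c[0]),'y range',np.percentile(Q[m,1],[1,99]),'at y=-.038',np.polyval(c,-.038))
    R,_,_=cloud(z['d'],p,masks(z['r'])['red']); R=R[(R[:,0]>.6)&(R[:,0]<.66)&(abs(R[:,1]+.04)<.05)&(R[:,2]<.2)]
    print('red',len(R),R.mean(0) if len(R) else '',R.min(0) if len(R) else '',R.max(0) if len(R) else '')
E
```

```text
scene top 252 ((657.056396484375, -33.078861236572266), (12.801724433898926, 98.3858642578125), 8.257253646850586) 0.16996787094959276
face [-0.142458    0.64767579] 1740 yaw 0.14150587662814482 y range [-0.08236081  0.01448885] at y=-.038 0.6530891972139254
red 95 [ 0.63033971 -0.03782121  0.15278307] [ 0.62728298 -0.04828991  0.1416769 ] [ 0.63641704 -0.02598421  0.16300444]
side top 217 ((648.9302368164062, -37.77167510986328), (33.452022552490234, 98.11675262451172), 8.276988983154297) 0.17162129444972096
face [-0.16669291  0.64825583] 669 yaw 0.16517421292794146 y range [-0.08459763  0.01045135] at y=-.038 0.6545901623350072
red 57 [ 0.63350384 -0.04413905  0.15488463] [ 0.63028027 -0.05067146  0.14204755] [ 0.63748929 -0.03289111  0.16490431]
```

```bash
python3 - <<'E'
import numpy as np
R=np.array([[-.911,.412],[.412,.911]]) # cols tool x,y (xy)
d=np.array([.452,-.130])-[.2369,.5237]
print(R.T@d*1000, 'per row of 14', R.T@d*1000/14)
E
```

```text
[-465.2805 -506.8995] per row of 14 [-33.23432143 -36.20710714]
```

```bash
python3 -m handwheel '[[[-39,-42,0,0],[-39,-42,0,0],[-39,-42,0,0],[-39,-42,0,0],[-39,-42,0,0],[-39,-42,0,0],[-39,-42,0,0],[-39,-42,0,0],[-39,-42,0,0],[-39,-42,0,0],[-39,-42,0,0],[-36,-44,0,0],[0,0,20,-0.164],[0,0,20,-0.164],[0,0,0,0]]]' 1
python3 - <<'E'
from workcell import *
from h import *
p=camera_params("wrist");o=get_obs();print(o['t'],o['position'],np.round(o['tcp_rot'],4).tolist())
r,d=camera("wrist");cv2.imwrite("pics/w1.png",cv2.cvtColor(r,cv2.COLOR_RGB2BGR))
M=masks(r)
P,u,v=cloud(d,p,M['yellow'])
near=(np.hypot(P[:,0]-.445,P[:,1]+.13)<.08)
Q=P[near&(P[:,2]>.145)];print(len(Q),Q[:,2].max(),yaw(Q) if len(Q) else '')
Q=P[near&(P[:,2]>.115)&(P[:,2]<.13)];print(len(Q),yaw(Q) if len(Q)>3 else '')
E
```

```text
t: 1.98
position: [0.4516, -0.1288, 0.3632]
tcp_rot: [[-0.995, 0.099, -0.004], [0.099, 0.995, 0.001], [0.004, 0.001, -1.0]]
force: [-1.0, 1.0, -0.0]
finger_gap: 0.0855
grasp_force: 0.0
1.975 [ 0.45155387 -0.12882332  0.36317158] [[-0.9951, 0.099, -0.0041], [0.099, 0.9951, 0.0013], [0.0042, 0.0009, -1.0]]
2969 0.15672232964698815 ((451.60748291015625, -127.13197326660156), (36.1259765625, 23.842208862304688), 84.63357543945312)
1342 ((451.5775451660156, -127.43771362304688), (89.42430877685547, 26.28142547607422), 84.51758575439453)
```

View pics/w1.png

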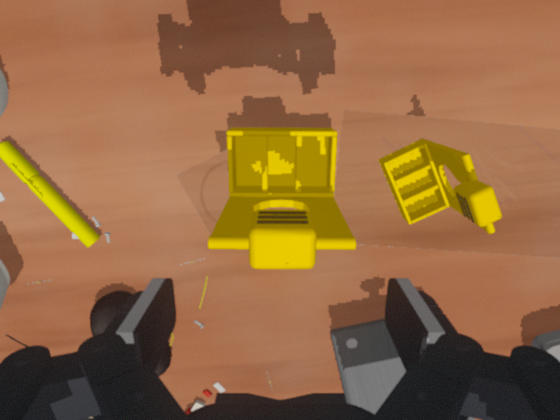

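The wrist view shows the yellow grip block at about (282,247), between the open fingers, with its centre 2 mm off the tool axis. I'll descend and grip.

```bash
python3 -m handwheel '[[[0,2,20,0],[0,0,20,0],[0,0,20,0],[0,0,0,0]]]' 1; python3 -m handwheel '[[[0,0,0,0],[0,0,0,0],[0,0,0,0],[0,0,0,0],[0,0,0,0],[0,0,0,0],[0,0,0,0],[0,0,0,0]]]' 0
```

```text
t: 2.52
position: [0.4522, -0.1265, 0.3045]
tcp_rot: [[-0.995, 0.098, -0.001], [0.098, 0.995, 0.001], [0.001, 0.0, -1.0]]
force: [0.1, 0.7, -0.2]
finger_gap: 0.085
grasp_force: 0.0
t: 3.52
position: [0.4527, -0.1271, 0.3057]
tcp_rot: [[-0.995, 0.097, 0.002], [0.097, 0.995, -0.001], [-0.002, -0.001, -1.0]]
force: [-0.1, -0.6, 6.1]
finger_gap: 0.0349
grasp_force: 60.8
```

```bash
python3 -m handwheel '[[[0,0,-15,0],[0,0,-30,0],[0,0,-40,0],[0,0,-40,0],[0,0,0,-0.12],[0,0,0,-0.12],[-30,0,0,0],[-30,0,0,0],[-30,21,0,0],[-30,21,0,0],[-29,21,0,0],[0,0,20,0],[0,0,15,0],[0,0,0,0],[0,0,0,0]]]'
python3 - <<'E'
from workcell import *
from h import *
o=get_obs();print(o['t'],np.round(o['position'],4),np.round(o['tcp_rot'],4).tolist())
for n in("scene","side"):
    p=camera_params(n);r,d=camera(n);cv2.imwrite(f"pics/{n}2.png",cv2.cvtColor(r,cv2.COLOR_RGB2BGR));np.savez(n+"2.npz",r=r,d=d)
    P,u,v=cloud(d,p,masks(r)['yellow']);P=P[(P[:,0]>.5)&(P[:,0]<.66)&(abs(P[:,1]+.04)<.08)&(P[:,2]>.06)]
    for a,b in((.13,.2),(.225,.25)):
        Q=P[(P[:,2]>a)&(P[:,2]<b)];print(n,len(Q),yaw(Q) if len(Q)>5 else '')
    print(P.min(0),P.max(0))
    b=np.hstack([P]);Q=b[(b[:,2]>.13)&(b[:,2]<.21)]
    A=np.c_[Q[:,1:],np.ones(len(Q))];k=np.linalg.lstsq(A,Q[:,0],rcond=None)[0];print('plane x~y,z',k)
E
```

```text
t: 5.4
position: [0.5907, -0.0435, 0.3952]
tcp_rot: [[-0.99, -0.142, 0.001], [-0.142, 0.99, 0.0], [-0.001, -0.0, -1.0]]
force: [-0.4, 0.8, -2.2]
finger_gap: 0.0345
grasp_force: 60.4
5.4 [ 0.5907 -0.0435  0.3952] [[-0.9899, -0.1421, 0.0007], [-0.1421, 0.9899, 0.0001], [-0.0007, -0.0, -1.0]]
scene 871 ((596.7525634765625, -43.308773040771484), (8.477090835571289, 91.57561492919922), 8.6068115234375)
scene 280 ((587.8585205078125, -43.64907455444336), (25.002538681030273, 58.87948226928711), 10.126869201660156)
[ 0.53333163 -0.09691409  0.07194166] [0.64627565 0.00671591 0.26045566]
plane x~y,z [-0.14293329 -0.0284256   0.59414093]
side 232 ((600.0558471679688, -54.65670394897461), (4.770040512084961, 75.03182983398438), 8.928662300109863)
side 23 ((580.5816650390625, -49.77920913696289), (3.141493558883667, 28.561588287353516), 5.192592144012451)
[ 0.53698822 -0.09890684  0.09229111] [ 0.60855709 -0.00254577  0.24605513]
plane x~y,z [-0.15864324 -0.00544593  0.59162642]
```

View pics/scene2.png

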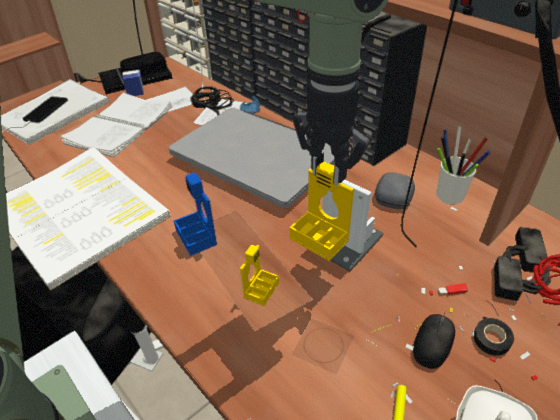

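View pics/side2.png

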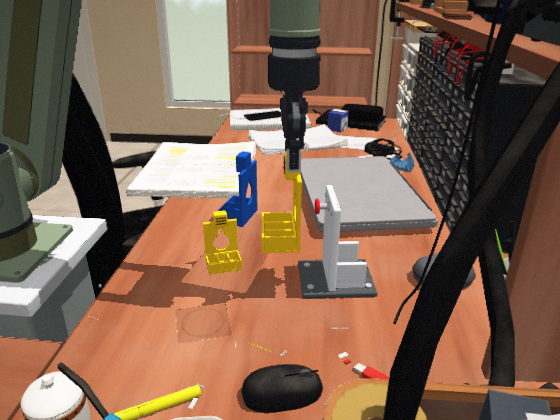

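The holder hangs upright in the gripper, in front of the stud: scene plate at about (328,205), side plate at about (297,212), head at (318,206). It is aligned, so I'll go straight in along the stud.

```bash
python3 -m handwheel '[[[-10,0.5,0,0],[-10,0,0,0],[-10,0,0,0],[-8,0,0,0],[-7,0,0,0],[0,0,0,0],[0,0,0,0]]]'
python3 - <<'E'
from workcell import *
from h import *
o=get_obs();print(np.round(o['position'],4),o['force'])
for n in("scene","side"):
    p=camera_params(n);r,d=camera(n);np.savez(n+"3.npz",r=r,d=d)
    P,u,v=cloud(d,p,masks(r)['yellow']);P=P[(P[:,0]>.55)&(P[:,0]<.68)&(abs(P[:,1]+.04)<.08)&(P[:,2]>.13)&(P[:,2]<.21)]
    c=np.polyfit(P[:,1],P[:,0],1);print(n,len(P),yaw(P),c)
    R,uu,vv=cloud(d,p,masks(r)['red']);k=(R[:,0]>.6)&(R[:,0]<.67)&(abs(R[:,1]+.04)<.05)&(R[:,2]<.2);print('red',k.sum(),R[k].mean(0),uu[k].mean(),vv[k].mean())
    if n=='scene': cv2.imwrite("pics/s3.png",cv2.resize(cv2.cvtColor(r[140:280,270:420],cv2.COLOR_RGB2BGR),None,fx=4,fy=4))
E
```

```text
t: 6.38
position: [0.6351, -0.0363, 0.3946]
tcp_rot: [[-0.99, -0.143, -0.001], [-0.143, 0.99, 0.0], [0.001, 0.0, -1.0]]
force: [0.3, 0.0, -2.7]
finger_gap: 0.0352
grasp_force: 60.5
[ 0.6351 -0.0363  0.3946] [ 0.31771818  0.03687807 -2.74513137]
scene 971 ((633.13623046875, -37.8901481628418), (23.08347511291504, 91.33679962158203), 10.459455490112305) [-0.14328622  0.6341938 ]
red 92 [ 0.63027573 -0.03766337  0.15293328] 338.42391304347825 196.27173913043478
side 337 ((637.9324340820312, -40.466392517089844), (15.562155723571777, 92.29986572265625), 8.240631103515625) [-0.1487081   0.63604466]
red 54 [ 0.63335462 -0.04381284  0.15461003] 316.5925925925926 206.11111111111111
```

View pics/s3.png

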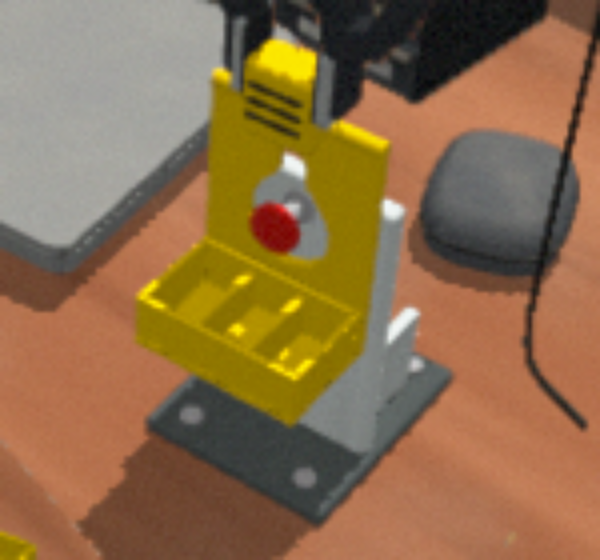

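The head has passed through the entry hole, at (275,227) in the crop, and the shank is visible behind the plate. I'll lower it.

```bash
python3 -m handwheel '[[[0,0,8,0],[0,0,8,0],[0,0,8,0],[0,0,6,0],[0,0,4,0],[0,0,2,0],[0,0,0,0],[0,0,0,0]]]'
```

```text
t: 7.48
position: [0.6352, -0.0361, 0.359]
tcp_rot: [[-0.99, -0.143, 0.0], [-0.143, 0.99, 0.0], [-0.0, 0.0, -1.0]]
force: [-1.0, 1.0, -0.7]
finger_gap: 0.0349
grasp_force: 60.7
```

```bash
python3 -m handwheel '[[[0,0,1,0],[0,0,1,0],[0,0,0,0],[0,0,0,0]]]'
```

```text
t: 7.98
position: [0.635, -0.0361, 0.3587]
tcp_rot: [[-0.99, -0.143, 0.002], [-0.143, 0.99, 0.0], [-0.002, 0.0, -1.0]]
force: [-3.1, 1.1, 9.0]
finger_gap: 0.0348
grasp_force: 61.9
```

Contact came at the height expected for full seating (53 mm lift). Releasing.

```bash
python3 -m handwheel '[[[0,0,0,0],[0,0,0,0],[0,0,0,0],[0,0,0,0],[0,0,0,0],[0,0,0,0]]]' 1; python3 -m handwheel '[[[0,0,-15,0],[0,0,-25,0],[0,0,-40,0],[0,0,-40,0],[0,0,0,0],[0,0,0,0]]]'
python3 - <<'E'
from workcell import *
from h import *
for n in("scene","side"):
    p=camera_params(n);r,d=camera(n)
    M=masks(r)
    P,u,v=cloud(d,p,M['yellow']);P=P[(P[:,0]>.55)&(P[:,0]<.68)&(abs(P[:,1]+.04)<.08)&(P[:,2]>.03)]
    Q=P[(P[:,2]>.1)&(P[:,2]<.17)];print(n,'z',P[:,2].min(),P[:,2].max(),yaw(Q))
    A=np.c_[Q[:,1:],np.ones(len(Q))];print(np.linalg.lstsq(A,Q[:,0],rcond=None)[0])
    B,_,_=cloud(d,p,M['blue']);B=B[(B[:,0]<.52)&(B[:,0]>.38)&(abs(B[:,1]-.19)<.1)];print('blue',np.median(B,0),B[:,2].max())
    c=r[120:280,250:420] if n=='scene' else r[120:300,220:400]
    cv2.imwrite(f"pics/{n}5.png",cv2.resize(cv2.cvtColor(c,cv2.COLOR_RGB2BGR),None,fx=3,fy=3))
E
```

```text
t: 8.72
position: [0.6353, -0.0362, 0.3567]
tcp_rot: [[-0.99, -0.143, 0.0], [-0.143, 0.99, 0.0], [-0.0, 0.0, -1.0]]
force: [-0.6, 0.7, 0.3]
finger_gap: 0.0855
grasp_force: 0.0
t: 9.48
position: [0.635, -0.0362, 0.4767]
tcp_rot: [[-0.99, -0.143, -0.0], [-0.143, 0.99, 0.0], [0.0, 0.0, -1.0]]
force: [-0.0, -0.8, 0.8]
finger_gap: 0.0851
grasp_force: 0.0
scene z 0.04803165059304875 0.21007463847611296 ((635.6221923828125, -36.785125732421875), (25.125926971435547, 90.70513153076172), 6.20424222946167)
[-0.14109705 -0.06859006  0.64566009]
blue [0.45934232 0.18503941 0.0263317 ] 0.15643714200305786
side z 0.050930802155459996 0.2103684226641087 ((645.7174682617188, -44.385738372802734), (8.646709442138672, 78.56948852539062), 7.982780456542969)
[-0.15627535 -0.08770004  0.64976736]
blue [0.47351751 0.18170894 0.05752003] 0.15818106442600577
```

View pics/scene5.png

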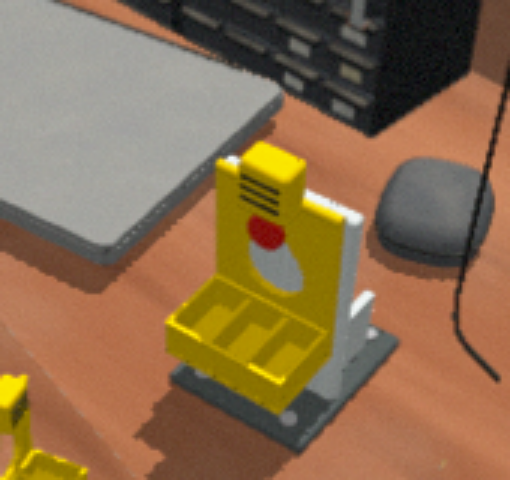

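View pics/side5.png

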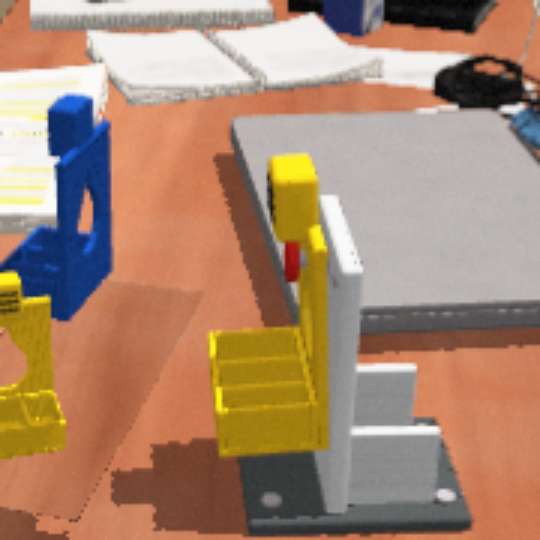

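The yellow holder hangs on the stud: the head is in front of the slot at (266,232) in the scene crop. It is tilted by at most 0.09 rad, its underside is at about 0.05 m, and the blue holder has not moved. Handing in.

```bash
python3 -c "
from workcell import *
print(sign_off())"
```

```text
the job is handed in; nothing more can be done
None
```

The larger yellow holder hangs seated on the red-headed stud, tilted less than 0.1 rad, with the gripper clear and the blue holder unmoved; I handed the job in at about 9.6 s and no verdict was returned.

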